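# Stand LED driver boxes on the burn-in pads

### The arm

A 7-joint arm with a two-finger parallel gripper is mounted at the origin on the work surface. World frame = base frame: x ahead of the robot, y to its left, z up, the work surface at z = 0. Lengths are in m, angles in rad, forces in N, time in s.
With the tool pointing down it reaches from about 0.4 to 0.85 m from the base axis. Payload 4.5 kg.
Tool frame: the origin (TCP) lies at the very end of the fingers, on their centre line; the grasp point (between the pads) lies 19 mm behind it; z points along the fingers, y is the line along which they close (so a half turn about z gives the same grasp; the last joint's range is limited). The gripper opens to 88 mm and grips with 3 to 60 N. Pads are 18 mm wide; open, the fingers measure 123 mm over their backs; the gripper's body (75 mm by 187 mm) begins 45 mm behind the grasp point.
Start: joints at [1.274, 0.689, -0.195, 1.565, 0.157, 0.902, -0.215], TCP at [0.203, -0.591, 0.239] pointing down, gripper open.
Joint ranges: [-3.01, 3.01], [-0.46, 2.08], [-1.47, 1.51], [0.13, 2.56], [-1, 4.14], [0.04, 2.09], [-2.66, 2.66]. Speed limits (rad/s): [2.57, 2.57, 3.14, 3.14, 3.14, 3.14, 3.14].

### API

Orientations are given as a unit quaternion [x, y, z, w].
In Python, from plant import r, eyes, nets gives the robot as it stands.
- The arm moves only by the shell command python3 -m pendant 'ROWS' [FORCE]. ROWS is JSON, a list of rows, each an object of numbers: "claw": the opening, from 0 (shut) to 1 (fully open); "dx", "dy", "dz": the shift along the world's x, y, z in mm; "twist": the turn about the world's z in rad. In form: [{"claw": .., "dx": .., "dy": .., "dz": .., "twist": ..}, ...]. A call has 1 to 8 rows; each row is the pose to reach, as a shift and turn from the pose commanded when the call began; what a row does not reach only later rows make up. A row lasts 1/10 s, in which the tool goes at most 50 mm and 8.59 degrees, less where a joint would pass 70% of its speed; a pose out of reach is approached as far as the arm can. A call with a gripper value outside its range is refused whole. The fingers move at their own pace and stop on an object; FORCE is the grip in N (left out, the last holds). Time passes only in rows, so rows that repeat a pose let the fingers close. It gives the time, the measured TCP pose, the force, the opening and the grip force at its end, in the units of the state.
- r.get_state(): the state, without advancing time (a new reading comes with each control period).
- eyes.snapshot(name): name is "scene" or "top"; returns (picture, depth): 384x512x3 uint8, blue, green, red; 384x512 float32, m along the optical axis (not along the pixel's ray), 0 where there is no reading.
- eyes.camera_info(name): a dict with "K" (3x3 intrinsics, pixels), "D" ([k1, k2, p1, p2, k3] as OpenCV has them; the pictures are not rectified), "world_to_cam" (4x4, takes a point from world to camera coordinates). Camera axes: x right, y down, z forward; pixel columns grow to the right and rows downward; lengths in m; the calibration is good to about 2 mm. A picture is of the moment at which its call begins. camera_info takes no time and is no camera call.
- r.finish_job(): hands the job in; it is judged then, once.
Trained networks look in the newest picture that a camera, given by its name, has taken for a name from the list of things; names that differ only in an ending like _2 or _b are one class to them, and where a whole thing is asked for, a point or a joint stands for the part that bears it (a point fixed in the world has none). Each returns a list of dicts, best first, with "confidence" (0 to 1); they miss things now and then, are a little off and sometimes report something else, mostly with a low value. They report only what shows in the picture. A call takes as long as a camera call. They do not tell look-alikes from the thing itself.
- nets.spot_in(camera, query): "box" ([left, top, width, height] as shares, 0 to 1, of the picture: columns of its width, rows of its height, round what is visible of it).
- nets.place_of(camera, query): "position" ([column, row] as shares, 0 to 1, of the picture: columns of its width, rows of its height: a listed point, or the origin of a listed thing).
The state is a dict: "clock": time; "q": joint angles; "qd": joint speeds; "joint_torque": joint torques, N m; "tool_pos": TCP position; "eef_rot": TCP orientation; "contact_force": force on the tool from outside, world axes, zero at the start; "moment": the same for the moment, N m; "opening": opening from 0.0 (shut) to 1.0 (fully open); "finger_force": force on a finger pad.
Only numpy, scipy, OpenCV 4.12 (cv2) and the standard library are available. Lean on these libraries where they do the work, as an engineer would, in place of code of your own. Each camera call takes 0.05 s, during which the arm holds its last target. There are 200 camera calls.

### The job

Stand both flat driver boxes upright on the burn-in station, each on its plain end with the round socket pointing up, squarely in the middle of its own pad: the bigger box on the longer pad, the smaller box on the shorter pad, with their broad faces looking at each other. The boxes are thin-walled, so grip them lightly and set them down gently without dropping them, and leave the lamp modules standing where they are.

Things in the scene. Friction and masses are not known exactly. Their poses are not given: they have to be found in the camera images.
- driver_long: The bigger driver box. Flat thin aluminium box, 110 mm long (x), 64 mm wide (y), 26 mm thick (z), about 240 g. Origin at its centre. +x: the end with black cap and round socket (18 mm across, 12 mm proud); -x: the plain flat foot end. Narrow sides (+-y) smooth. Starts flat, +z up, on the foam tray. Damaged by over 60 N of squeeze (both fingers added) or a 40 N knock or push on the station.
- driver_short: The smaller driver box. Flat thin aluminium box, 84 mm long (x), 52 mm wide (y), 26 mm thick (z), about 170 g. Origin at its centre. +x: the end with black cap and round socket (18 mm across, 12 mm proud); -x: the plain flat foot end. Narrow sides (+-y) smooth. Starts flat, +z up, on the foam tray. Damaged by over 60 N of squeeze (both fingers added) or a 40 N knock or push on the station.
- tray: White foam tray, fixed: a slab 130 mm (its x) by 250 mm (its y), 12 mm thick, with two pedestals 50 mm (x) by 32 mm (y) at y = +-62 mm, tops 34 mm above the table; a driver box lies on each, overhanging it, socket end roughly along the tray's +x. Origin at the centre of its underside.
- station: Burn-in station, fixed: a grey square base plate 150 x 150 mm, 12 mm thick, with two flat aluminium pads 6 mm higher (tops 18 mm above the table), side by side along its y. Origin at the centre of its underside.
- pad_wide (a point): Centre of the top face of the longer pad, 96 mm (station x) by 48 mm (station y), at station y = +35 mm. Axes as the station's. For the bigger box.
- pad_narrow (a point): Centre of the top face of the shorter pad, 66 mm (station x) by 48 mm (station y), at station y = -35 mm. Axes as the station's. For the smaller box.
- supply: White bench power supply, fixed, 140 mm (x) by 60 mm (y), 132 mm tall, close beside the station on its +y or its -y side (the centre 115 mm from the station's centre). Origin at the centre of its underside.
- bin: Low open grey bin of screws, fixed, 120 mm (x) by 60 mm (y), 35 mm tall, on the other side of the station. Origin at the centre of its underside.
- lamp0: A lamp module standing on its round collar, 80 mm tall, 44 mm across at most, about 130 g, loose. Origin at the centre of its underside, z up. To be left standing where it is. It stands beyond the station.
- lamp1: A lamp module standing on its round collar, 80 mm tall, 44 mm across at most, about 130 g, loose. Origin at the centre of its underside, z up. To be left standing where it is. It stands on the robot's side of the station.
- lamp2: A lamp module standing on its round collar, 80 mm tall, 44 mm across at most, about 130 g, loose. Origin at the centre of its underside, z up. To be left standing where it is. It stands on the robot's side of the tray.
Mind the look-alikes: they are no part of the job. Leave any pink or red look-alike of the driver_long alone.

How it is judged:
By the outcome, as a careful person would: the job done as asked, in the order asked, and still so for the second after the job is handed in, with the robot touching nothing.
It also fails if it takes over 72 s, if anything falls off the work surface, if the arm or the gripper's body presses on something with over 40 N, if the wrist force passes 120 N, or if a joint passes its speed limit or range.

## Working session

There is one attempt and no reset: what is moved stays moved. The work goes in short steps, Python scripts to look and compute and a shell command to move; the robot and the scene stay as the last step left them, time stands still between calls to the robot, and variables do not carry over. Pictures are saved under pics/ and viewed, at most 12 in all, crops included, and the job is handed in when it is done.

```bash
mkdir -p pics; cat > h.py <<'E'
import numpy as np, cv2
from plant import r, eyes, nets
W,H=512,384
def ray(cam,uv):
    c=eyes.camera_info(cam); K=np.array(c["K"]);D=np.array(c["D"]);T=np.linalg.inv(np.array(c["world_to_cam"]))
    p=cv2.undistortPoints(np.array(uv,float).reshape(-1,1,2),K,D).reshape(-1,2)
    d=np.c_[p,np.ones(len(p))]@T[:3,:3].T
    return T[:3,3],d
def atz(cam,uv,z):
    o,d=ray(cam,uv); return o+d*((z-o[2])/d[:,2])[:,None]
def cloud(cam,depth):
    v,u=np.mgrid[:H,:W]; o,d=ray(cam,np.c_[u.ravel(),v.ravel()])
    return (o+d*depth.reshape(-1,1)).reshape(H,W,3)
E
python3 - <<'E'
from h import *
ims={}
for c in("scene","top"):
    im,d=eyes.snapshot(c); np.save(f"{c}.npy",d); cv2.imwrite(f"pics/{c}0.png",im); ims[c]=im
    print(c,np.linalg.inv(np.array(eyes.camera_info(c)["world_to_cam"])).round(3)[:3].tolist())
hgt=dict(driver_long=.047,driver_short=.047,tray=0,station=0,pad_wide=.018,pad_narrow=.018,supply=0,bin=0,lamp0=0)
for c in ("top","scene"):
  for n in hgt:
    for o in nets.place_of(c,n)[:4]:
        p=np.array(o["position"])*[W,H]; print(c,n,round(o["confidence"],2),p.round(0),atz(c,p,hgt[n])[0].round(3))
E
```

```text
scene [[0.066, 0.668, -0.741, 1.342], [0.998, -0.053, 0.041, -0.031], [-0.012, -0.742, -0.67, 0.79]]
top [[0.024, -0.989, 0.144, 0.38], [-1.0, -0.024, 0.006, 0.023], [-0.002, -0.144, -0.99, 1.123]]
top driver_long 0.82 [149. 184.] [0.542 0.287 0.047]
top driver_long 0.73 [201. 119.] [0.713 0.164 0.047]
top driver_short 0.95 [200. 193.] [0.523 0.157 0.047]
top tray 0.56 [177. 192.] [0.529 0.223 0.   ]
top station 0.75 [343. 202.] [ 0.513 -0.204  0.   ]
top pad_wide 0.9 [330. 194.] [ 0.532 -0.167  0.018]
top pad_wide 0.24 [300. 193.] [ 0.532 -0.091  0.018]
top pad_narrow 0.72 [360. 201.] [ 0.516 -0.244  0.018]
top pad_narrow 0.65 [346. 154.] [ 0.636 -0.208  0.018]
top supply 0.58 [301. 196.] [ 0.527 -0.095  0.   ]
top bin 0.91 [386. 219.] [ 0.473 -0.316  0.   ]
top lamp0 0.82 [324. 256.] [ 0.375 -0.156  0.   ]
top lamp0 0.68 [348. 154.] [ 0.642 -0.217  0.   ]
top lamp0 0.66 [300. 194.] [ 0.532 -0.093  0.   ]
top lamp0 0.51 [183. 249.] [0.386 0.202 0.   ]
scene driver_long 0.89 [349. 197.] [0.538 0.295 0.047]
scene driver_long 0.81 [393. 252.] [0.75  0.351 0.047]
scene driver_long 0.64 
[... 279 characters left out ...]
 -0.319  0.   ]
scene station 0.24 [191. 204.] [ 0.483 -0.173  0.   ]
scene pad_wide 0.87 [191. 207.] [ 0.515 -0.168  0.018]
scene pad_narrow 0.7 [167. 209.] [ 0.517 -0.239  0.018]
scene pad_narrow 0.61 [309. 178.] [0.408 0.203 0.018]
scene supply 0.75 [219. 213.] [ 0.529 -0.088  0.   ]
scene supply 0.47 [196. 181.] [ 0.374 -0.16   0.   ]
scene supply 0.46 [144. 210.] [ 0.499 -0.312  0.   ]
scene supply 0.36 [320. 209.] [ 0.534  0.215 -0.   ]
scene bin 0.61 [142. 206.] [ 0.481 -0.32   0.   ]
scene lamp0 0.85 [174. 246.] [ 0.647 -0.209 -0.   ]
scene lamp0 0.58 [197. 183.] [ 0.384 -0.157  0.   ]
scene lamp0 0.58 [307. 179.] [0.389 0.201 0.   ]
scene lamp0 0.5 [300. 193.] [ 0.457  0.167 -0.   ]
```

View pics/top0.png

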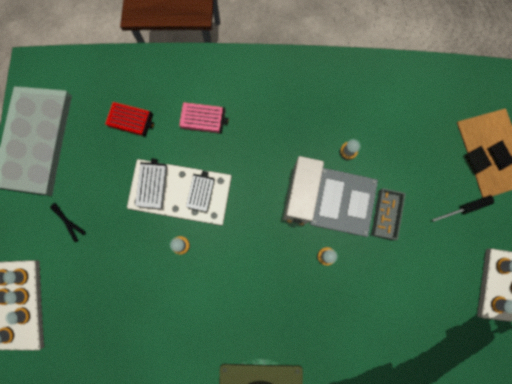

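View pics/scene0.png

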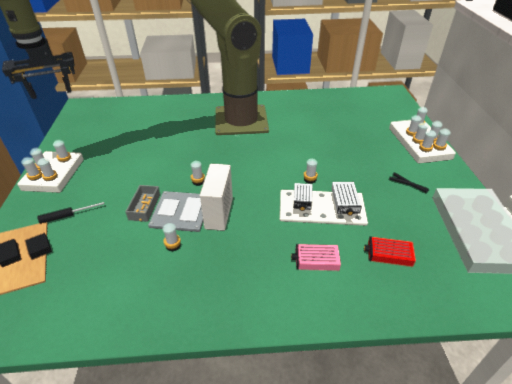

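```bash
cat > meas.py <<'E'
from h import *
im=cv2.imread("pics/top0.png"); d=np.load("top.npy"); P=cloud("top",d)
def rect(mask,z,win,name):
    m=np.zeros((H,W),np.uint8); x0,y0,x1,y1=win; m[y0:y1,x0:x1]=mask[y0:y1,x0:x1]
    n,l,s,c=cv2.connectedComponentsWithStats(m); k=1+np.argmax(s[1:,4]); v,u=np.nonzero(l==k)
    q=atz("top",np.c_[u,v],z)[:,:2]*1000
    (c,(w,h),a)=cv2.minAreaRect(q.astype(np.float32))
    if w<h: w,h,a=h,w,a+90
    a=(a+90)%180-90
    print(name,len(u),"centre",np.round(c,1),"mean",q.mean(0).round(1),"size",round(w,1),round(h,1),"long-axis deg",round(a,1))
if __name__=="__main__":
    hi=((P[...,2]>.050)&(P[...,2]<.075)).astype(np.uint8)
    rect(hi,.06,(130,150,172,215),"long"); rect(hi,.06,(183,160,222,218),"short")
    g=im.min(2); br=(g>175).astype(np.uint8)
    rect(br,.018,(319,165,345,225),"padw"); rect(br,.018,(345,180,376,226),"padn")
    print("pad grey",g[199,331],g[204,358],"plate",g[215,345]); print("z",P[185,151,2],P[192,201,2],P[199,331,2],P[204,358,2])
    for (u,v) in[(182,244),(325,256),(350,148)]:
        q=P[v-14:v+14,u-14:u+14].reshape(-1,3); q=q[(q[:,2]>.03)&(q[:,2]<.1)]; print("lamp",q.mean(0).round(3))
    q=P[150:230,285:330].reshape(-1,3); q=q[(q[:,2]>.12)&(q[:,2]<.15)]; print("supply",q.min(0).round(3),q.max(0).round(3),q.mean(0).round(3))
    a=cv2.resize(im[145:225,120:240],None,fx=3.3,fy=3.3,interpolation=2); b=cv2.resize(im[145:245,280:410],None,fx=3,fy=3,interpolation=2)
    o=np.zeros((300,790,3),np.uint8); o[:a.shape[0],:a.shape[1]]=a; o[:300,400:790]=b; cv2.imwrite("pics/crop0.png",o)
E
python3 meas.py; python3 -c "
from plant import r; print(r.get_state())"
```

```text
long 1191 centre [544.5 280.1] mean [540.  280.6] size 122.7 65.4 long-axis deg -3.9
short 781 centre [528.9 155.8] mean [525.1 156.6] size 95.6 53.8 long-axis deg -10.6
padw 652 centre [ 521. -171.] mean [ 520.7 -170.9] size 93.9 45.3 long-axis deg -10.6
padn 426 centre [ 508.4 -239.3] mean [ 508.1 -239.2] size 62.3 45.1 long-axis deg -10.9
pad grey 200 200 plate 115
z 0.060709482856992736 0.059705272664226205 0.017940676542878897 0.017985374744172944
lamp [0.395 0.205 0.073]
lamp [ 0.377 -0.156  0.074]
lamp [ 0.644 -0.213  0.069]
supply [ 0.456 -0.13   0.12 ] [ 0.603 -0.05   0.137] [ 0.528 -0.091  0.132]
{'clock': 1.0, 'q': array([ 1.27382295,  0.68909596, -0.19464142,  1.56528505,  0.15728344,
        0.90250535, -0.21507208]), 'qd': array([ 0.00105646,  0.00114927,  0.0008946 ,  0.00109563, -0.00048134,
       -0.0002518 ,  0.00014273]), 'joint_torque': array([-2.51582333e-04, -5.27505326e+01, -1.26707286e+00, -1.53747189e+01,
       -5.18602354e-02, -6.99814209e-04,  3.92226173e-05]), 'tool_pos': array([ 0.203043  , -0.59112922,  0.23875028]), 'eef_rot': array([9.86348990e-01, 1.64668357e-01, 3.23736420e-05, 3.88549042e-05]), 'contact_force': array([ 0.10997573,  0.4878306 , -0.31392602]), 'moment': array([ 0.01783455, -0.03766833,  0.013121  ]), 'finger_force': 0.0, 'opening': 0.9982961295497087}
```

View pics/crop0.png

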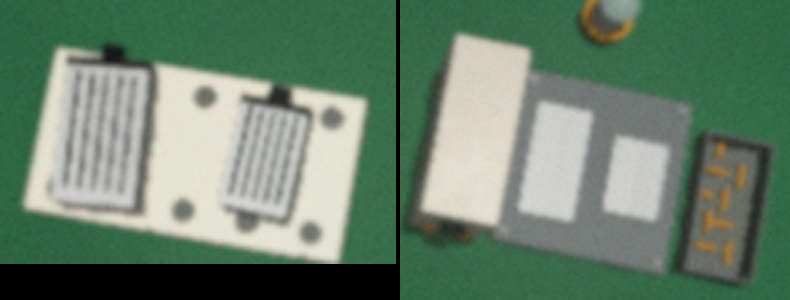

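Candidates: silver big box (151,185), silver small box (201,192), red look-alike (129,118), pink look-alike (202,117). The crop confirms the two silver boxes on the tray, with their black socket ends up in the picture, i.e. toward world +x. The wide pad is at (331,199) and the narrow one at (358,204), with the supply beside the wide pad.

```bash
cat > m2.py <<'E'
from meas import *
hi=((P[...,2]>.050)&(P[...,2]<.075)).astype(np.uint8)
hi=cv2.morphologyEx(hi,cv2.MORPH_OPEN,np.ones((11,11),np.uint8))
rect(hi,.06,(130,150,172,215),"long"); rect(hi,.06,(183,160,222,218),"short")
E
python3 m2.py
python3 -m pendant '[{"claw":1,"dx":300,"dy":400,"dz":20},{"claw":1,"dx":300,"dy":400,"dz":20},{"claw":1,"dx":300,"dy":400,"dz":20},{"claw":1,"dx":300,"dy":400,"dz":20},{"claw":1,"dx":300,"dy":400,"dz":20},{"claw":1,"dx":300,"dy":400,"dz":20},{"claw":1,"dx":300,"dy":400,"dz":20},{"claw":1,"dx":300,"dy":400,"dz":20}]' 8
python3 -c "
from plant import r; s=r.get_state(); print(s['q'].round(2))"
```

```text
long 1045 centre [538.9 280.9] mean [535.3 279.9] size 111.1 64.4 long-axis deg -3.3
short 658 centre [523.7 159.8] mean [521.8 159.1] size 83.5 51.4 long-axis deg 1.5
[ 1.27  0.69 -0.19  1.57  0.16  0.9  -0.22]validation failed for argument at $[0]...
```

```bash
cat > m3.py <<'E'
from meas import *
z=P[...,2]
for n,(x0,y0,x1,y1),L in(("long",(130,150,172,215),(-45,45)),("short",(183,160,222,218),(-33,33))):
    m=(z>.050)&(z<.075); k=np.zeros_like(m); k[y0:y1,x0:x1]=m[y0:y1,x0:x1]
    rows=[]
    for v in range(y0,y1):
        u=np.nonzero(k[v])[0]
        if len(u)>15: rows.append(atz("top",[[u.min()-.5,v],[u.max()+.5,v]],.06)[:,:2]*1000)
    R=np.array(rows)[3:-3]
    for s in(0,1):
        p=np.polyfit(R[:,s,0],R[:,s,1],1); print(n,"side",s,"deg",np.degrees(np.arctan(p[0])).round(1))
    mid=R.mean(1); p=np.polyfit(mid[:,0],mid[:,1],1); print(n,"y at x=540,523:",np.polyval(p,[540,523]).round(1))
E
python3 m3.py
python3 -m pendant '[{"claw":1,"dx":300,"dy":400,"dz":20,"twist":-0.4},{"claw":1,"dx":300,"dy":400,"dz":20,"twist":-0.4},{"claw":1,"dx":300,"dy":400,"dz":20,"twist":-0.4},{"claw":1,"dx":300,"dy":400,"dz":20,"twist":-0.4},{"claw":1,"dx":300,"dy":400,"dz":20,"twist":-0.4},{"claw":1,"dx":300,"dy":400,"dz":20,"twist":-0.4},{"claw":1,"dx":300,"dy":400,"dz":20,"twist":-0.4},{"claw":1,"dx":300,"dy":400,"dz":20,"twist":-0.4}]' 8
python3 -c "
from plant import r; s=r.get_state(); print(s['q'].round(2))"
```

```text
long side 0 deg -4.0
long side 1 deg -3.5
long y at x=540,523: [280.7 281.8]
short side 0 deg -11.2
short side 1 deg -10.4
short y at x=540,523: [153.8 157.1]
clock: 1.8
tool_pos: [0.4439, -0.2697, 0.2551]
eef_rot: [0.999, -0.035, 0.0, 0.0]
contact_force: [1.8, -0.1, -0.1]
opening: 0.999
finger_force: 0.0
[ 0.49  0.53 -0.05  1.87  0.03  0.75 -1.22]
```

```bash

python3 -m pendant '[{"claw":1,"dx":80,"dy":50,"dz":0,"twist":0},{"claw":1,"dx":135,"dy":548,"dz":0,"twist":0},{"claw":1,"dx":135,"dy":548,"dz":0,"twist":0},{"claw":1,"dx":135,"dy":548,"dz":0,"twist":0},{"claw":1,"dx":135,"dy":548,"dz":0,"twist":0},{"claw":1,"dx":135,"dy":548,"dz":0,"twist":0},{"claw":1,"dx":135,"dy":548,"dz":0,"twist":0},{"claw":1,"dx":135,"dy":548,"dz":0,"twist":0}]' 8
python3 -c "
from plant import r; s=r.get_state(); print(s['q'].round(2))"
```

```text
clock: 2.6
tool_pos: [0.5466, 0.1019, 0.255]
eef_rot: [0.999, -0.035, 0.0, -0.0]
contact_force: [0.8, -0.1, -0.5]
opening: 1.0
finger_force: 0.0
[-0.26  0.57 -0.01  1.76  0.    0.8  -1.91]
```

```bash

python3 -m pendant '[{"claw":1,"dx":32,"dy":176,"dz":0,"twist":0},{"claw":1,"dx":32,"dy":176,"dz":0,"twist":0},{"claw":1,"dx":32,"dy":176,"dz":-60,"twist":0},{"claw":1,"dx":32,"dy":176,"dz":-110,"twist":0},{"claw":1,"dx":32,"dy":176,"dz":-145,"twist":0},{"claw":1,"dx":32,"dy":176,"dz":-145,"twist":0},{"claw":1,"dx":32,"dy":176,"dz":-145,"twist":0},{"claw":1,"dx":32,"dy":176,"dz":-145,"twist":0}]' 8
python3 - <<'E'
from h import *
im,d=eyes.snapshot("scene"); cv2.imwrite("pics/s1.png",cv2.resize(im[120:270,260:460],None,fx=3,fy=3))
print(r.get_state()['q'].round(2))
E
```

```text
clock: 3.4
tool_pos: [0.5789, 0.2755, 0.1102]
eef_rot: [0.999, -0.035, 0.0, 0.0]
contact_force: [0.4, -0.6, 1.1]
opening: 0.997
finger_force: 0.0
[-0.52  0.87  0.01  1.62 -0.01  0.65 -2.15]
```

View pics/s1.png

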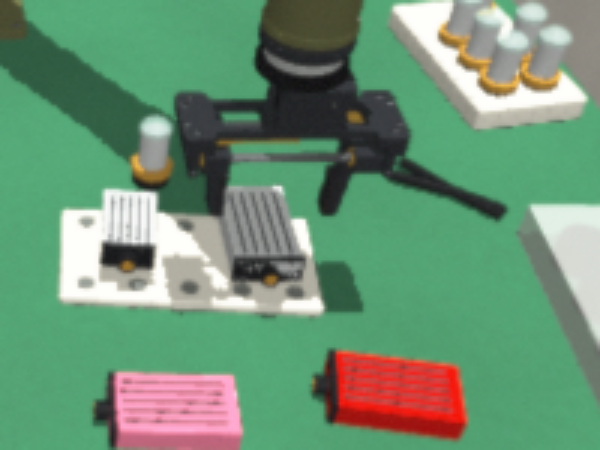

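The gripper straddles the silver big box (crop (260,230)), clear of the lamp at (152,150).

```bash

python3 -m pendant '[{"claw":1,"dx":0,"dy":3,"dz":-35,"twist":0},{"claw":1,"dx":0,"dy":3,"dz":-65,"twist":0},{"claw":1,"dx":0,"dy":3,"dz":-82,"twist":0},{"claw":1,"dx":0,"dy":3,"dz":-82,"twist":0},{"claw":0.74,"dx":0,"dy":3,"dz":-82,"twist":0},{"claw":0.5,"dx":0,"dy":3,"dz":-82,"twist":0},{"claw":0.5,"dx":0,"dy":3,"dz":-82,"twist":0},{"claw":0.5,"dx":0,"dy":3,"dz":-82,"twist":0}]' 5
python3 -m pendant '[{"claw":0.5,"dx":0,"dy":0,"dz":0,"twist":0},{"claw":0.5,"dx":0,"dy":0,"dz":0,"twist":0},{"claw":0.5,"dx":0,"dy":0,"dz":0,"twist":0}]' 5
```

```text
clock: 4.25
tool_pos: [0.5798, 0.2795, 0.0292]
eef_rot: [0.999, -0.035, 0.002, -0.001]
contact_force: [0.3, 0.6, 3.4]
opening: 0.731
finger_force: 5.0
clock: 4.55
tool_pos: [0.5798, 0.2795, 0.029]
eef_rot: [0.999, -0.035, 0.001, -0.001]
contact_force: [1.2, 0.2, 6.6]
opening: 0.724
finger_force: 5.0
```

```bash

python3 -m pendant '[{"claw":0.5,"dx":0,"dy":0,"dz":8,"twist":0},{"claw":0.5,"dx":0,"dy":0,"dz":18,"twist":0},{"claw":0.5,"dx":0,"dy":0,"dz":30,"twist":0},{"claw":0.5,"dx":0,"dy":0,"dz":42,"twist":0},{"claw":0.5,"dx":0,"dy":0,"dz":54,"twist":0},{"claw":0.5,"dx":0,"dy":0,"dz":68,"twist":0},{"claw":0.5,"dx":0,"dy":0,"dz":82,"twist":0},{"claw":0.5,"dx":0,"dy":0,"dz":96,"twist":0}]' 5
python3 -m pendant '[{"claw":0.5,"dx":0,"dy":0,"dz":30,"twist":0},{"claw":0.5,"dx":0,"dy":0,"dz":60,"twist":0},{"claw":0.5,"dx":0,"dy":0,"dz":60,"twist":0}]' 5
python3 - <<'E'
from h import *
im,d=eyes.snapshot("scene"); cv2.imwrite("pics/s2.png",cv2.resize(im[70:270,260:460],None,fx=2.5,fy=2.5))
np.save("s2.npy",d)
E
```

```text
clock: 5.35
tool_pos: [0.5786, 0.2786, 0.1251]
eef_rot: [0.999, -0.035, 0.0, -0.0]
contact_force: [0.6, -0.6, -2.9]
opening: 0.722
finger_force: 5.0
clock: 5.65
tool_pos: [0.5815, 0.28, 0.1888]
eef_rot: [0.999, -0.035, 0.004, -0.002]
contact_force: [0.5, 1.3, -2.4]
opening: 0.726
finger_force: 5.0
```

View pics/s2.png

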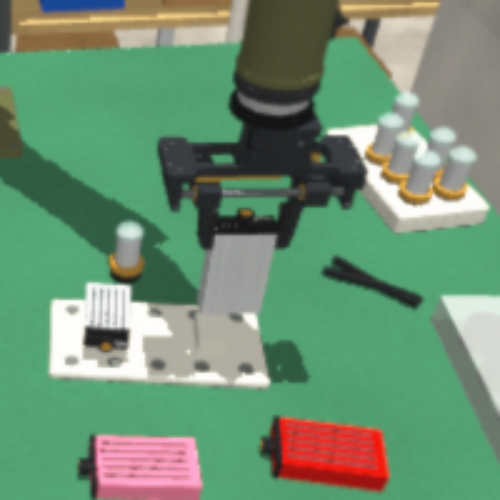

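The box hangs from the fingers, socket up, foot down (crop (235,275)). I'll measure its tilt from the depth image.

```bash
cat > tilt.py <<'E'
import sys
from h import *
# plane fit of the +box-z face near the gripper: tilt from vertical, lowest z, face centre
def tilt(name="scene"):
    im,d=eyes.snapshot(name); P=cloud(name,d).reshape(-1,3); s=r.get_state(); t=s["tool_pos"]
    R=__import__("scipy.spatial.transform",fromlist=["Rotation"]).Rotation.from_quat(s["eef_rot"]).as_matrix()
    q=(P-t)@R   # tool axes; z down
    m=(abs(q[:,1])<.024)&(q[:,2]>.0)&(q[:,2]<.085)&(abs(q[:,0])<.06)
    A=q[m]; 
    for _ in range(3):
        c=A.mean(0); n=np.linalg.svd(A-c,full_matrices=False)[2][2]; e=(A-c)@n; A=A[abs(e)<max(.003,2*e.std())]
    n=n*np.sign(n[0]); print("n pts",len(A),"normal(tool)",n.round(3),"tilt deg",np.degrees(np.arcsin(n[2])).round(1),"yaw deg",np.degrees(np.arctan2(n[1],n[0])).round(1),"centre tool mm",(c*1000).round(1),"x range",(A[:,0].min()*1000).round(),(A[:,0].max()*1000).round())
    m=(abs(q[:,1])<.045)&(abs(q[:,0])<.08)&(q[:,2]<.14)&(P[:,2]>.03); print("lowest: TCP minus",(q[m][:,2].max()*1000).round(1)); return im
if __name__=="__main__": tilt()
E
python3 tilt.py
```

```text
n pts 447 normal(tool) [ 0.999 -0.    -0.045] tilt deg -2.6 yaw deg -0.0 centre tool mm [ 8.8  0.1 41.6] x range 4.0 13.0
lowest: TCP minus 86.5
```

```bash

python3 -m pendant '[{"claw":0.5,"dx":0,"dy":0,"dz":30,"twist":0},{"claw":0.5,"dx":0,"dy":-15,"dz":60,"twist":0.02},{"claw":0.5,"dx":-3,"dy":-40,"dz":81,"twist":0.06},{"claw":0.5,"dx":-6,"dy":-70,"dz":81,"twist":0.12},{"claw":0.5,"dx":-10,"dy":-100,"dz":81,"twist":0.2},{"claw":0.5,"dx":-15,"dy":-130,"dz":81,"twist":0.29},{"claw":0.5,"dx":-20,"dy":-160,"dz":81,"twist":0.38},{"claw":0.5,"dx":-25,"dy":-190,"dz":81,"twist":0.47}]' 8
python3 -m pendant '[{"claw":0.5,"dx":-5,"dy":-33,"dz":0,"twist":0.12},{"claw":0.5,"dx":-10,"dy":-70,"dz":0,"twist":0.25},{"claw":0.5,"dx":-15,"dy":-110,"dz":0,"twist":0.38},{"claw":0.5,"dx":-20,"dy":-150,"dz":0,"twist":0.51},{"claw":0.5,"dx":-25,"dy":-190,"dz":0,"twist":0.64},{"claw":0.5,"dx":-30,"dy":-220,"dz":0,"twist":0.77},{"claw":0.5,"dx":-34,"dy":-245,"dz":0,"twist":0.89},{"claw":0.5,"dx":-34,"dy":-260,"dz":0,"twist":0.98}]' 8
python3 -m pendant '[{"claw":0.5,"dx":0,"dy":0,"dz":0,"twist":0},{"claw":0.5,"dx":0,"dy":0,"dz":-20,"twist":0},{"claw":0.5,"dx":0,"dy":0,"dz":-40,"twist":0},{"claw":0.5,"dx":0,"dy":0,"dz":-60,"twist":0},{"claw":0.5,"dx":0,"dy":0,"dz":-60,"twist":0}]' 8
python3 - <<'E'
from h import *
for c in("scene","top"):
    im,d=eyes.snapshot(c); np.save(c+"3.npy",d); cv2.imwrite(f"pics/{c}3.png",im)
a=cv2.imread("pics/scene3.png")[100:260,100:290]; b=cv2.imread("pics/top3.png")[100:260,270:410]
cv2.imwrite("pics/c3.png",cv2.resize(np.hstack([a,b]),None,fx=2.4,fy=2.4))
print(r.get_state()['q'].round(2))
E
```

```text
clock: 6.55
tool_pos: [0.5519, 0.0872, 0.2629]
eef_rot: [0.98, 0.201, -0.002, 0.0]
contact_force: [0.6, -0.0, -2.7]
opening: 0.725
finger_force: 8.0
clock: 7.35
tool_pos: [0.517, -0.1743, 0.2628]
eef_rot: [0.771, 0.637, -0.002, -0.001]
contact_force: [0.1, 0.1, -2.5]
opening: 0.723
finger_force: 8.0
clock: 7.85
tool_pos: [0.5171, -0.1692, 0.2018]
eef_rot: [0.771, 0.637, -0.002, -0.003]
contact_force: [-0.9, -0.0, -2.7]
opening: 0.726
finger_force: 8.0
[ 0.48  0.65 -0.41  1.83  0.37  0.73 -0.32]
```

View pics/c3.png

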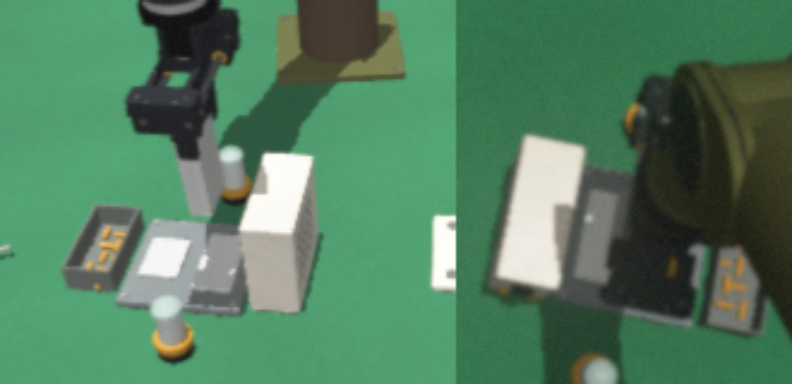

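The box hangs upright above the wide pad (crop (200,165)), narrow side to the camera. Next is its offset across the fingers and its tilt.

```bash
cat > side.py <<'E'
from h import *
from scipy.spatial.transform import Rotation as Ro
# edges (tool x, mm) of the hung box as seen below the fingertips, by height
def side(d,half,t,q):
    R=Ro.from_quat(q).as_matrix(); Q=(cloud("scene",d).reshape(-1,3)-t)@R*1000
    m=(abs(Q[:,0])<40)&(abs(abs(Q[:,1])-half)<6)&(Q[:,2]>3)&(Q[:,2]<100)
    A=Q[m]; print("n",len(A),"plane y",np.median(A[:,1]).round(1))
    o=[]
    for z in range(5,95,5):
        b=A[abs(A[:,2]-z)<2.5]
        if len(b)>3: o.append((z,b[:,0].min(),b[:,0].max(),len(b)))
    o=np.array(o).round(1); print(o.tolist())
if __name__=="__main__":
    import sys
    s=r.get_state(); side(np.load(sys.argv[1]),float(sys.argv[2]),s["tool_pos"],s["eef_rot"])
E
python3 side.py scene3.npy 32; ls .
```

```text
n 200 plane y 27.3
[[5.0, -14.0, 9.7, 4.0], [10.0, -9.1, 7.1, 5.0], [15.0, -15.0, 10.0, 15.0], [20.0, -14.1, 9.2, 14.0], [25.0, -13.8, 9.6, 12.0], [30.0, -12.2, 9.9, 10.0], [35.0, -13.1, 10.8, 17.0], [40.0, -14.5, 10.4, 13.0], [45.0, -12.0, 11.3, 14.0], [50.0, -13.2, 11.1, 10.0], [55.0, -13.6, 11.1, 16.0], [60.0, -14.2, 10.8, 10.0], [65.0, -9.6, 12.1, 15.0], [70.0, -10.2, 12.1, 11.0], [75.0, -10.9, 11.3, 12.0], [80.0, -11.7, 12.7, 10.0], [85.0, -1.3, 12.5, 6.0], [90.0, -7.6, 9.6, 6.0]]
h.py
m2.py
m3.py
meas.py
pics
s2.npy
scene.npy
scene3.npy
side.py
tilt.py
top.npy
top3.npy
```

```bash
python3 - <<'E'
from h import *
im=cv2.imread("pics/scene0.png"); g=im.min(2)
for n,(u,v) in dict(padw=(191,208),padn=(167,210)).items():
    m=((g>165)&(np.abs(np.arange(W)[None]-u)<25)&(np.abs(np.arange(H)[:,None]-v)<25)).astype(np.uint8)
    k,l=cv2.connectedComponents(m,connectivity=4); b=l==l[v,u]; vv,uu=np.nonzero(b)
    q=atz("scene",np.c_[uu,vv],.018)[:,:2]*1000; print(n,g[v,u],len(uu),q.mean(0).round(1),cv2.minAreaRect(q.astype(np.float32)))
# box y lines in current picture: world y of box lower part centre seen by the scene camera
s=r.get_state(); print(s["tool_pos"])
E
```

```text
padw 242 607 [ 496.6 -152.8] ((488.0456237792969, -149.46435546875), (76.95745849609375, 179.66319274902344), 59.281917572021484)
padn 242 300 [ 507.3 -237.4] ((506.147216796875, -237.18214416503906), (52.409629821777344, 73.92945861816406), 79.00809478759766)
[ 0.51928943 -0.16992807  0.20439939]
```

```bash

python3 -m pendant '[{"claw":0.5,"dx":2,"dy":0,"dz":-20,"twist":0},{"claw":0.5,"dx":2,"dy":0,"dz":-40,"twist":0},{"claw":0.5,"dx":2,"dy":0,"dz":-60,"twist":0},{"claw":0.5,"dx":2,"dy":0,"dz":-75,"twist":0},{"claw":0.5,"dx":2,"dy":0,"dz":-87,"twist":0},{"claw":0.5,"dx":2,"dy":0,"dz":-92,"twist":0},{"claw":0.5,"dx":2,"dy":0,"dz":-92,"twist":0},{"claw":0.5,"dx":2,"dy":0,"dz":-92,"twist":0}]' 6
python3 - <<'E'
from h import *
from side import side
im,d=eyes.snapshot("scene"); p=[]
for i in range(6): s=r.get_state(); p.append(s["tool_pos"]); eyes.snapshot("top")
t=np.mean(p,0); print(t.round(4),np.std(p,0).round(4),s["contact_force"].round(1)); side(d,30,t,s["eef_rot"])
cv2.imwrite("pics/s4.png",cv2.resize(im[120:270,100:280],None,fx=3.3,fy=3.3,interpolation=2))
E
```

```text
clock: 8.75
tool_pos: [0.5221, -0.1713, 0.1134]
eef_rot: [0.771, 0.637, 0.0, 0.001]
contact_force: [-0.1, -0.6, -2.9]
opening: 0.727
finger_force: 6.0
[ 0.5219 -0.1714  0.1134] [0.0002 0.     0.0002] [ 0.2  0.4 -2.1]
n 281 plane y 29.4
[[10.0, -14.6, 9.7, 10.0], [15.0, -15.5, 9.5, 18.0], [20.0, -14.2, 9.1, 14.0], [25.0, -14.8, 10.6, 11.0], [30.0, -15.0, 10.6, 20.0], [35.0, -12.9, 9.8, 12.0], [40.0, -13.8, 9.2, 11.0], [45.0, -14.6, 11.1, 16.0], [50.0, -12.0, 12.0, 16.0], [55.0, -13.1, 10.2, 9.0], [60.0, -13.9, 12.5, 16.0], [65.0, -14.8, 12.0, 12.0], [70.0, -12.7, 12.6, 13.0], [75.0, -12.9, 12.3, 15.0], [80.0, -13.3, 12.7, 15.0], [85.0, -8.6, 12.7, 6.0]]
```

View pics/s4.png

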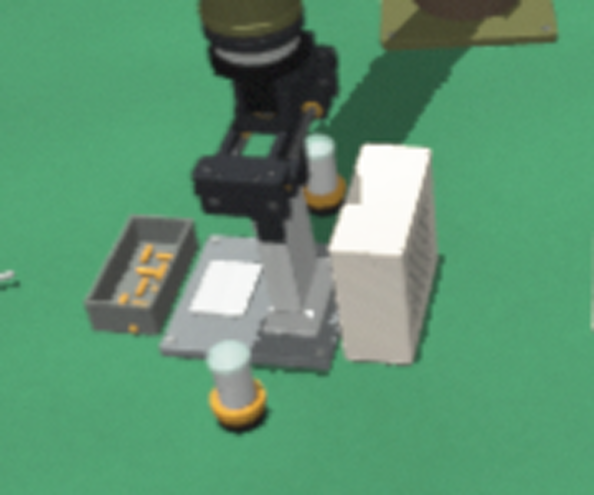

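The foot sits centrally over the wide pad (crop: pad front edge 265–322, box foot 272–312). Lowering gently.

```bash

python3 -m pendant '[{"claw":0.5,"dx":-1,"dy":1,"dz":-3,"twist":0},{"claw":0.5,"dx":-1,"dy":1,"dz":-6,"twist":0},{"claw":0.5,"dx":-1,"dy":1,"dz":-9,"twist":0},{"claw":0.5,"dx":-1,"dy":1,"dz":-11,"twist":0},{"claw":0.5,"dx":-1,"dy":1,"dz":-11,"twist":0}]' 5
python3 -m pendant '[{"claw":0.5,"dx":0,"dy":0,"dz":-1,"twist":0},{"claw":0.5,"dx":0,"dy":0,"dz":-2,"twist":0},{"claw":0.5,"dx":0,"dy":0,"dz":-2,"twist":0}]' 5
python3 -m pendant '[{"claw":0.5,"dx":0,"dy":0,"dz":-1,"twist":0},{"claw":0.5,"dx":0,"dy":0,"dz":-2,"twist":0},{"claw":0.5,"dx":0,"dy":0,"dz":-2,"twist":0}]' 5
```

```text
clock: 9.6
tool_pos: [0.5205, -0.1696, 0.102]
eef_rot: [0.771, 0.637, 0.0, -0.0]
contact_force: [-0.8, 1.2, 4.1]
opening: 0.724
finger_force: 5.0
clock: 9.9
tool_pos: [0.5204, -0.1696, 0.1002]
eef_rot: [0.771, 0.637, 0.0, -0.0]
contact_force: [-0.7, 1.5, 6.6]
opening: 0.727
finger_force: 5.0
clock: 10.2
tool_pos: [0.5204, -0.1696, 0.0983]
eef_rot: [0.771, 0.637, 0.0, -0.0]
contact_force: [-1.7, 2.2, 5.1]
opening: 0.725
finger_force: 5.0
```

```bash

python3 -m pendant '[{"claw":0.5,"dx":0,"dy":0,"dz":0,"twist":0},{"claw":0.5,"dx":0,"dy":0,"dz":0,"twist":0},{"claw":0.74,"dx":0,"dy":0,"dz":0,"twist":0},{"claw":0.76,"dx":0,"dy":0,"dz":0,"twist":0},{"claw":0.78,"dx":0,"dy":0,"dz":0,"twist":0},{"claw":0.85,"dx":0,"dy":0,"dz":0,"twist":0},{"claw":0.95,"dx":0,"dy":0,"dz":0,"twist":0},{"claw":1,"dx":0,"dy":0,"dz":0,"twist":0}]' 3
python3 -m pendant '[{"claw":1,"dx":0,"dy":0,"dz":0,"twist":0},{"claw":1,"dx":0,"dy":0,"dz":10,"twist":0},{"claw":1,"dx":0,"dy":0,"dz":40,"twist":0},{"claw":1,"dx":0,"dy":0,"dz":80,"twist":0},{"claw":1,"dx":0,"dy":0,"dz":130,"twist":0},{"claw":1,"dx":0,"dy":50,"dz":160,"twist":-0.1},{"claw":1,"dx":0,"dy":100,"dz":160,"twist":-0.25},{"claw":1,"dx":0,"dy":150,"dz":160,"twist":-0.4}]' 8
python3 -m pendant '[{"claw":1,"dx":30,"dy":180,"dz":-20,"twist":-1.18},{"claw":1,"dx":30,"dy":180,"dz":-20,"twist":-1.18},{"claw":1,"dx":30,"dy":180,"dz":-20,"twist":-1.18},{"claw":1,"dx":30,"dy":180,"dz":-20,"twist":-1.18},{"claw":1,"dx":30,"dy":180,"dz":-20,"twist":-1.18},{"claw":1,"dx":30,"dy":180,"dz":-20,"twist":-1.18},{"claw":1,"dx":30,"dy":180,"dz":-20,"twist":-1.18},{"claw":1,"dx":30,"dy":180,"dz":-20,"twist":-1.18}]' 8
cat > look.py <<'E'
from h import *
import sys
k=sys.argv[1]; I=[]
for c in("scene","top"):
    im,d=eyes.snapshot(c); np.save(c+k+".npy",d); cv2.imwrite(f"pics/{c}{k}.png",im); I.append(im)
cv2.imwrite(f"pics/c{k}.png",cv2.resize(np.hstack([I[0][120:270,100:250],I[1][130:280,270:420]]),None,fx=2.6,fy=2.6,interpolation=2))
s=r.get_state(); t=s["tool_pos"]; print("tool",t.round(4),"line deg",(np.degrees(2*np.arctan2(s["eef_rot"][1],s["eef_rot"][0]))+90).round(1)%180)
E
python3 look.py 5
```

```text
clock: 11.0
tool_pos: [0.5204, -0.1703, 0.0977]
eef_rot: [0.771, 0.637, 0.0, 0.0]
contact_force: [-0.3, 0.2, -0.3]
opening: 0.992
finger_force: 0.0
clock: 11.8
tool_pos: [0.5211, -0.0264, 0.26]
eef_rot: [0.884, 0.467, 0.002, 0.001]
contact_force: [1.8, -0.3, -0.1]
opening: 0.999
finger_force: 0.0
clock: 12.6
tool_pos: [0.5501, 0.1529, 0.2383]
eef_rot: [0.995, -0.102, -0.0, -0.0]
contact_force: [-1.2, -0.2, -0.1]
opening: 1.001
finger_force: 0.0
tool [0.5502 0.1528 0.2382] line deg 78.6
```

View pics/c5.png

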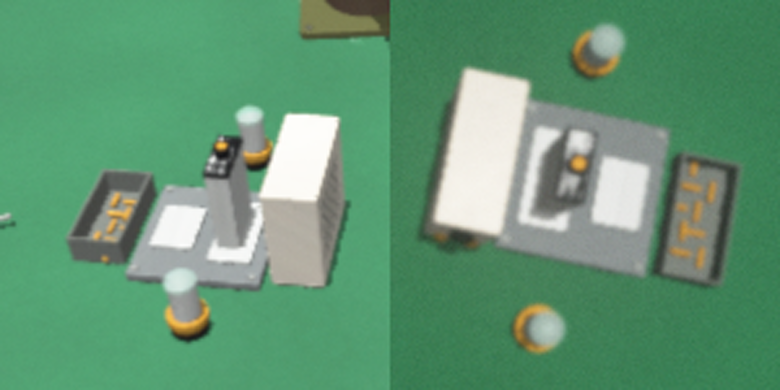

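The big box stands upright on the wide pad, socket up (left crop (222,190), right crop (577,168)). I'll measure how well it is centred.

```bash
cat > stand.py <<'E'
from h import *
import sys
def stand(k,z0,win):
    for c in("top","scene"):
        P=cloud(c,np.load(c+k+".npy")); w=win
        m=(np.abs(P[...,2]-z0)<.008)&(np.abs(P[...,0]-w[0])<.06)&(np.abs(P[...,1]-w[1])<.04); v,u=np.nonzero(m)
        q=atz(c,np.c_[u,v],z0)[:,:2]*1000; (ce,sz,a)=cv2.minAreaRect(q.astype(np.float32)); print(c,len(q),"mean",q.mean(0).round(1),"rect",np.round(ce,1),np.round(sz,1),round(a,1))
stand(sys.argv[1],float(sys.argv[2]),(float(sys.argv[3]),float(sys.argv[4])))
E
python3 stand.py 5 .128 .52 -.165
```

```text
top 300 mean [ 519.7 -171.7] rect [ 531.6 -154.2] [70.4 82.8] 79.0
scene 154 mean [ 526.7 -168.8] rect [ 523.1 -169.4] [29.9 74.1] 79.8
```

```bash

python3 -m pendant '[{"claw":1,"dx":1,"dy":-1,"dz":-50,"twist":0},{"claw":1,"dx":1,"dy":-1,"dz":-100,"twist":0},{"claw":1,"dx":1,"dy":-1,"dz":-140,"twist":0},{"claw":1,"dx":1,"dy":-1,"dz":-175,"twist":0},{"claw":1,"dx":1,"dy":-1,"dz":-200,"twist":0},{"claw":1,"dx":1,"dy":-1,"dz":-210,"twist":0},{"claw":0.62,"dx":1,"dy":-1,"dz":-210,"twist":0},{"claw":0.4,"dx":1,"dy":-1,"dz":-210,"twist":0}]' 5
python3 -m pendant '[{"claw":0.4,"dx":0,"dy":0,"dz":0,"twist":0},{"claw":0.4,"dx":0,"dy":0,"dz":0,"twist":0},{"claw":0.4,"dx":0,"dy":0,"dz":0,"twist":0},{"claw":0.4,"dx":0,"dy":0,"dz":0,"twist":0}]' 4
```

```text
clock: 13.5
tool_pos: [0.5523, 0.1517, 0.0288]
eef_rot: [0.995, -0.099, 0.001, -0.0]
contact_force: [0.8, 0.6, 0.4]
opening: 0.844
finger_force: 0.0
clock: 13.9
tool_pos: [0.5525, 0.152, 0.0287]
eef_rot: [0.995, -0.099, 0.001, -0.001]
contact_force: [0.4, 1.1, 5.4]
opening: 0.595
finger_force: 4.0
```

```bash

python3 -m pendant '[{"claw":0.4,"dx":0,"dy":0,"dz":8,"twist":0},{"claw":0.4,"dx":0,"dy":0,"dz":18,"twist":0},{"claw":0.4,"dx":0,"dy":0,"dz":30,"twist":0},{"claw":0.4,"dx":0,"dy":0,"dz":42,"twist":0},{"claw":0.4,"dx":0,"dy":0,"dz":54,"twist":0},{"claw":0.4,"dx":0,"dy":0,"dz":68,"twist":0},{"claw":0.4,"dx":0,"dy":0,"dz":82,"twist":0},{"claw":0.4,"dx":0,"dy":0,"dz":96,"twist":0}]' 4
python3 -m pendant '[{"claw":0.4,"dx":0,"dy":0,"dz":30,"twist":0},{"claw":0.4,"dx":0,"dy":0,"dz":60,"twist":0},{"claw":0.4,"dx":0,"dy":0,"dz":60,"twist":0}]' 4
python3 tilt.py
```

```text
clock: 14.7
tool_pos: [0.5514, 0.1514, 0.125]
eef_rot: [0.995, -0.099, 0.0, -0.0]
contact_force: [-0.5, -0.2, -1.5]
opening: 0.587
finger_force: 4.0
clock: 15.0
tool_pos: [0.5541, 0.1521, 0.1881]
eef_rot: [0.995, -0.1, 0.004, -0.002]
contact_force: [0.7, -0.4, -1.2]
opening: 0.592
finger_force: 4.0
n pts 101 normal(tool) [0.787 0.003 0.617] tilt deg 38.1 yaw deg 0.2 centre tool mm [-20.7  -0.   22.9] x range -40.0 -3.0
lowest: TCP minus 47.1
```

```bash

python3 -m pendant '[{"claw":0.4,"dx":0,"dy":0,"dz":0,"twist":0},{"claw":0.4,"dx":-40,"dy":7,"dz":0,"twist":0},{"claw":0.4,"dx":-70,"dy":12,"dz":0,"twist":0},{"claw":0.4,"dx":-85,"dy":15,"dz":0,"twist":0},{"claw":0.4,"dx":-90,"dy":16,"dz":0,"twist":0},{"claw":0.4,"dx":-90,"dy":16,"dz":0,"twist":0}]' 3
python3 tilt.py
python3 -m pendant '[{"claw":0.4,"dx":20,"dy":-3,"dz":0,"twist":0},{"claw":0.4,"dx":45,"dy":-8,"dz":0,"twist":0},{"claw":0.4,"dx":70,"dy":-12,"dz":0,"twist":0},{"claw":0.4,"dx":90,"dy":-16,"dz":0,"twist":0},{"claw":0.4,"dx":90,"dy":-16,"dz":0,"twist":0},{"claw":0.4,"dx":90,"dy":-16,"dz":0,"twist":0}]' 3
python3 tilt.py
```

```text
clock: 15.65
tool_pos: [0.4608, 0.1674, 0.183]
eef_rot: [0.995, -0.099, -0.001, 0.0]
contact_force: [0.0, -0.8, -1.4]
opening: 0.592
finger_force: 3.0
n pts 280 normal(tool) [ 1.     0.003 -0.01 ] tilt deg -0.6 yaw deg 0.2 centre tool mm [ 4.  -0.2 30.9] x range 1.0 7.0
lowest: TCP minus 139.9
clock: 16.3
tool_pos: [0.5515, 0.1509, 0.1831]
eef_rot: [0.995, -0.1, -0.0, 0.0]
contact_force: [-0.1, -0.0, -1.4]
opening: 0.587
finger_force: 3.0
n pts 323 normal(tool) [ 0.997  0.002 -0.071] tilt deg -4.1 yaw deg 0.1 centre tool mm [ 8.3 -0.1 30. ] x range 4.0 13.0
lowest: TCP minus 62.0
```

```bash

python3 -m pendant '[{"claw":0.4,"dx":0,"dy":0,"dz":30,"twist":0},{"claw":0.4,"dx":0,"dy":-12,"dz":60,"twist":0.04},{"claw":0.4,"dx":-3,"dy":-32,"dz":85,"twist":0.1},{"claw":0.4,"dx":-6,"dy":-58,"dz":85,"twist":0.18},{"claw":0.4,"dx":-9,"dy":-86,"dz":85,"twist":0.28},{"claw":0.4,"dx":-12,"dy":-114,"dz":85,"twist":0.39},{"claw":0.4,"dx":-15,"dy":-142,"dz":85,"twist":0.5},{"claw":0.4,"dx":-18,"dy":-170,"dz":85,"twist":0.61}]' 6
python3 -m pendant '[{"claw":0.4,"dx":-3,"dy":-28,"dz":0,"twist":0.12},{"claw":0.4,"dx":-6,"dy":-58,"dz":0,"twist":0.24},{"claw":0.4,"dx":-9,"dy":-88,"dz":0,"twist":0.37},{"claw":0.4,"dx":-12,"dy":-118,"dz":0,"twist":0.5},{"claw":0.4,"dx":-15,"dy":-148,"dz":0,"twist":0.63},{"claw":0.4,"dx":-19,"dy":-175,"dz":0,"twist":0.76},{"claw":0.4,"dx":-22,"dy":-197,"dz":0,"twist":0.87},{"claw":0.4,"dx":-25,"dy":-213,"dz":0,"twist":0.97}]' 6
python3 -m pendant '[{"claw":0.4,"dx":0,"dy":-6,"dz":0,"twist":0},{"claw":0.4,"dx":0,"dy":-6,"dz":0,"twist":0},{"claw":0.4,"dx":0,"dy":-6,"dz":0,"twist":0}]' 6
python3 look.py 6; python3 side.py scene6.npy 26
```

```text
clock: 17.15
tool_pos: [0.532, -0.019, 0.2686]
eef_rot: [0.978, 0.207, -0.001, -0.0]
contact_force: [1.1, 0.5, -1.3]
opening: 0.585
finger_force: 6.0
clock: 17.95
tool_pos: [0.507, -0.2328, 0.2684]
eef_rot: [0.77, 0.638, -0.001, -0.0]
contact_force: [-0.3, 0.4, -2.2]
opening: 0.589
finger_force: 6.0
clock: 18.25
tool_pos: [0.5086, -0.2359, 0.2687]
eef_rot: [0.771, 0.637, 0.0, -0.0]
contact_force: [0.4, 0.5, -1.5]
opening: 0.59
finger_force: 6.0
tool [ 0.5088 -0.2358  0.2688] line deg 169.2
n 225 plane y 23.3
[[5.0, -12.0, 9.1, 4.0], [10.0, -18.4, 10.9, 22.0], [15.0, -16.4, 10.8, 23.0], [20.0, -18.0, 10.6, 20.0], [25.0, -15.5, 11.6, 23.0], [30.0, -16.6, 11.9, 21.0], [35.0, -14.6, 12.8, 18.0], [40.0, -16.1, 11.8, 19.0], [45.0, -14.0, 12.8, 17.0], [50.0, -16.1, 13.0, 24.0], [55.0, -12.2, 13.9, 14.0], [60.0, -10.1, 14.0, 18.0]]
```

View pics/c6.png

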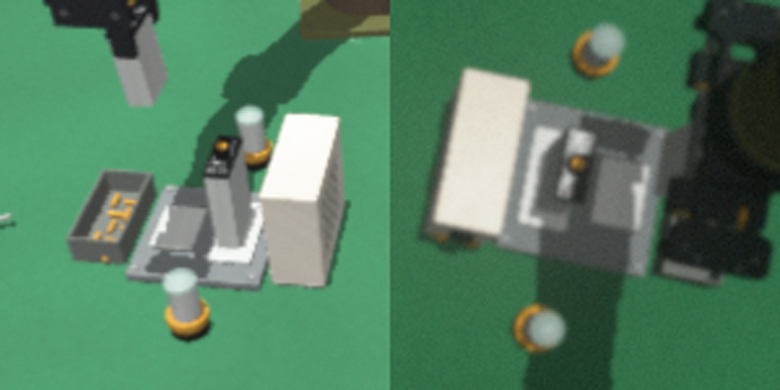

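```bash

python3 -m pendant '[{"claw":0.4,"dx":-1,"dy":-2,"dz":-30,"twist":0},{"claw":0.4,"dx":-1,"dy":-2,"dz":-62,"twist":0},{"claw":0.4,"dx":-1,"dy":-2,"dz":-95,"twist":0},{"claw":0.4,"dx":-1,"dy":-2,"dz":-125,"twist":0},{"claw":0.4,"dx":-1,"dy":-2,"dz":-150,"twist":0},{"claw":0.4,"dx":-1,"dy":-2,"dz":-165,"twist":0},{"claw":0.4,"dx":-1,"dy":-2,"dz":-173,"twist":0},{"claw":0.4,"dx":-1,"dy":-2,"dz":-173,"twist":0}]' 5
python3 - <<'E'
from h import *
from side import side
im,d=eyes.snapshot("scene"); s=r.get_state(); print(s["tool_pos"]); side(d,24,s["tool_pos"],s["eef_rot"])
cv2.imwrite("pics/s7.png",cv2.resize(im[130:250,110:260],None,fx=4,fy=4,interpolation=2))
E
```

```text
clock: 19.15
tool_pos: [0.5074, -0.2385, 0.095]
eef_rot: [0.771, 0.637, -0.0, -0.001]
contact_force: [-0.6, 0.2, -2.2]
opening: 0.588
finger_force: 5.0
[ 0.50785553 -0.23892223  0.09583693]
n 272 plane y 22.5
[[10.0, -14.0, 10.3, 13.0], [15.0, -12.8, 10.6, 17.0], [20.0, -12.8, 11.5, 13.0], [25.0, -13.2, 11.7, 13.0], [30.0, -12.0, 12.3, 13.0], [35.0, -12.8, 12.1, 16.0], [40.0, -10.6, 13.3, 13.0], [45.0, -12.2, 13.4, 14.0], [50.0, -13.0, 12.9, 14.0], [55.0, -11.0, 13.0, 13.0], [60.0, -12.3, 14.3, 15.0], [75.0, -18.6, 26.8, 29.0], [80.0, -28.1, 36.8, 50.0], [85.0, -36.9, 38.4, 36.0]]
```

View pics/s7.png

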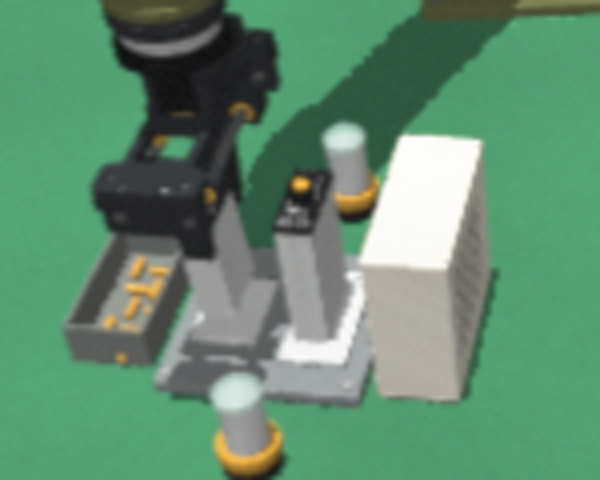

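The small box hangs over the narrow pad (crop (220,320)), clear of the big one. Lowering gently.

```bash

python3 -m pendant '[{"claw":0.4,"dx":0,"dy":0,"dz":-4,"twist":0},{"claw":0.4,"dx":0,"dy":0,"dz":-8,"twist":0},{"claw":0.4,"dx":0,"dy":0,"dz":-11,"twist":0},{"claw":0.4,"dx":0,"dy":0,"dz":-14,"twist":0},{"claw":0.4,"dx":0,"dy":0,"dz":-14,"twist":0}]' 4
python3 -m pendant '[{"claw":0.4,"dx":0,"dy":0,"dz":-1,"twist":0},{"claw":0.4,"dx":0,"dy":0,"dz":-3,"twist":0},{"claw":0.4,"dx":0,"dy":0,"dz":-3,"twist":0}]' 4
python3 -m pendant '[{"claw":0.4,"dx":0,"dy":0,"dz":-1,"twist":0},{"claw":0.4,"dx":0,"dy":0,"dz":-2,"twist":0},{"claw":0.4,"dx":0,"dy":0,"dz":-2,"twist":0}]' 4
```

```text
clock: 19.7
tool_pos: [0.5075, -0.2395, 0.0816]
eef_rot: [0.771, 0.637, 0.0, 0.0]
contact_force: [0.4, 0.9, -1.4]
opening: 0.591
finger_force: 4.0
clock: 20.0
tool_pos: [0.5076, -0.2392, 0.0791]
eef_rot: [0.771, 0.637, 0.0, 0.0]
contact_force: [-0.7, 1.1, 3.9]
opening: 0.589
finger_force: 4.0
clock: 20.3
tool_pos: [0.5076, -0.2391, 0.0772]
eef_rot: [0.771, 0.637, 0.0, 0.0]
contact_force: [-0.8, 1.5, 4.3]
opening: 0.59
finger_force: 4.0
```

```bash

python3 -m pendant '[{"claw":0.4,"dx":0,"dy":0,"dz":-1,"twist":0},{"claw":0.4,"dx":0,"dy":0,"dz":-1,"twist":0},{"claw":0.61,"dx":0,"dy":0,"dz":-1,"twist":0},{"claw":0.63,"dx":0,"dy":0,"dz":-1,"twist":0},{"claw":0.66,"dx":0,"dy":0,"dz":-1,"twist":0},{"claw":0.75,"dx":0,"dy":0,"dz":-1,"twist":0},{"claw":0.9,"dx":0,"dy":0,"dz":-1,"twist":0},{"claw":1,"dx":0,"dy":0,"dz":-1,"twist":0}]' 3
python3 -m pendant '[{"claw":1,"dx":0,"dy":0,"dz":0,"twist":0},{"claw":1,"dx":0,"dy":0,"dz":10,"twist":0},{"claw":1,"dx":0,"dy":0,"dz":40,"twist":0},{"claw":1,"dx":0,"dy":0,"dz":80,"twist":0},{"claw":1,"dx":0,"dy":0,"dz":130,"twist":0},{"claw":1,"dx":0,"dy":-50,"dz":170,"twist":0},{"claw":1,"dx":-30,"dy":-90,"dz":170,"twist":0},{"claw":1,"dx":-60,"dy":-130,"dz":170,"twist":0}]' 8
python3 -m pendant '[{"claw":1,"dx":-20,"dy":-50,"dz":0,"twist":0},{"claw":1,"dx":-50,"dy":-90,"dz":0,"twist":0},{"claw":1,"dx":-80,"dy":-130,"dz":0,"twist":0},{"claw":1,"dx":-100,"dy":-150,"dz":0,"twist":0},{"claw":1,"dx":-100,"dy":-150,"dz":0,"twist":0}]' 8
python3 look.py 8; python3 stand.py 8 .128 .52 -.175; python3 stand.py 8 .102 .508 -.235
```

```text
clock: 21.1
tool_pos: [0.5074, -0.2396, 0.0756]
eef_rot: [0.771, 0.637, 0.0, 0.0]
contact_force: [0.4, -0.7, 0.2]
opening: 0.906
finger_force: 0.0
clock: 21.9
tool_pos: [0.4543, -0.3634, 0.2484]
eef_rot: [0.77, 0.637, 0.001, 0.003]
contact_force: [1.2, -1.5, 0.3]
opening: 0.997
finger_force: 0.0
clock: 22.4
tool_pos: [0.3468, -0.5169, 0.2455]
eef_rot: [0.774, 0.633, -0.002, -0.0]
contact_force: [0.2, -0.5, -0.0]
opening: 1.0
finger_force: 0.0
tool [ 0.3526 -0.5119  0.2459] line deg 169.0
top 292 mean [ 518.4 -172.9] rect [ 519.  -173.4] [27.9 65.6] 79.0
scene 149 mean [ 526.  -168.8] rect [ 522.7 -169.6] [29.8 73.8] 78.6
top 208 mean [ 505.1 -241.6] rect [ 506.  -242.2] [27.1 54.3] 78.1
scene 121 mean [ 513.9 -236.9] rect [ 510.7 -237.7] [29.  61.4] 79.8
```

View pics/c8.png

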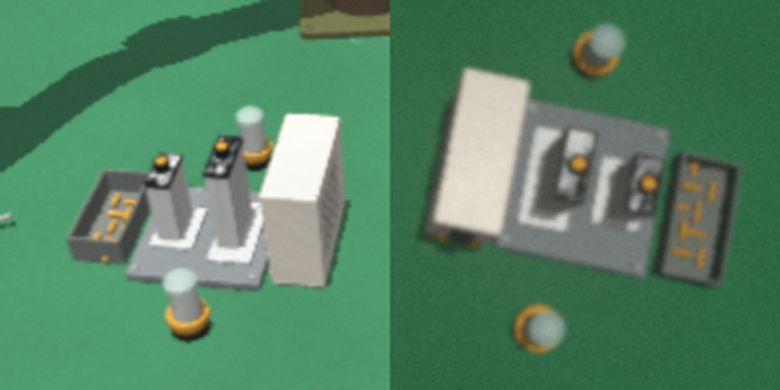

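Both boxes stand upright on their own pads, sockets up: left crop (162,205) and (222,195). They are within about 2 mm of the pad centres and aligned with them. Both lamps by the station still stand, and the arm is clear.

```bash
python3 -c "
from plant import r; print(r.finish_job())"
```

```text
the job is handed in; nothing more can be done
None
```

The job is handed in at about 22 s of the 72 s allowed: both driver boxes stand upright with sockets up and broad faces facing each other, the bigger on the longer pad and the smaller on the shorter pad, each within about 2 mm of its pad centre by the cameras; the two lamps by the station still stand, and lamp2 by the tray was never approached but not re-checked at the end.

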